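# Hang the power driver on the bench's balancer arm

## Robot

A 6-joint arm with a two-finger parallel gripper is mounted at the origin on the work surface. World frame = base frame: x ahead of the robot, y to its left, z up, the work surface at z = 0. Lengths are in mm, angles in rad, forces in N, time in s.
With the tool pointing down it reaches from about 325 to 875 mm from the base axis. Payload 4.4 kg.
Tool frame: the origin (TCP) lies between the finger pads; the fingertips stand 19 mm ahead of it and the grasp point (between the pads) is the TCP; x points along the fingers, y is the direction in which the jaws open and shut, and the axes are right-handed (so a half turn about x gives the same grasp; the last joint's range is limited). The gripper opens to 85 mm and grips with 20 to 120 N. Pads are 22 mm wide; open, the fingers measure 114 mm over their backs; the gripper's body (76 mm by 85 mm) begins 54 mm behind the grasp point. The pads swing forward as they close: fully open they stand 13 mm farther back than shut.
Start: joints at [-1.421, 0.207, 1.542, -0, 1.393, -0.15], TCP at [169.802, -549.359, 250.282] pointing down, gripper open.
Joint ranges: [-2.73, 2.73], [-0.86, 2.22], [0.23, 2.46], [-1.11, 4.25], [0.08, 2.63], [-2.82, 2.82]. Speed limits (rad/s): [2.79, 2.79, 3.14, 3.14, 3.14, 3.14].

## Interface

Orientations are given as a 3x3 rotation matrix whose columns are the frame's x, y, z axes.
In Python, from plant import sensors, vision, ctrl gives the robot as it stands.
- The arm moves only by the shell command python3 -m crank 'ROWS' [FORCE]. ROWS is JSON, a list of rows, each an object with "linear": the shift along the tool's x, y, z in cm, a list of three; "dr": the turn, a rotation vector about the tool's x, y, z in rad, a list of three; "claw": the closure, from 0 (fully open) to 1 (shut). In form: [{"linear": [dx, dy, dz], "dr": [rx, ry, rz], "claw": claw}, ...]. A call has 1 to 5 rows; each row shifts and turns the commanded pose from where the row before left it, along the tool's axes as they then stand; what a row does not reach is not made up. A row lasts 1/8 s, in which the tool goes at most 62.5 mm and 10.7 degrees, less where a joint would pass 70% of its speed; a pose out of reach is approached as far as the arm can. A call is refused whole if a number of a shift passes 6.25 or a number of a turn 0.188, either way. A call with a gripper value outside its range is refused whole. The fingers move at their own pace and stop on an object; FORCE is the grip in N (left out, the last holds). Time passes only in rows, so rows that do not move let the fingers close. It gives the time, the measured TCP pose, the force and the opening at its end, in the units of the state.
- sensors.get_state(): the state, without advancing time (a new reading comes with each control period).
- vision.capture(name): name is "scene" or "top" or "wrist"; returns a dict with "color" (400x640x3 uint8, red, green, blue), "vfov" (degrees; the focal length in pixels is half the picture's height over the tangent of half this angle, whatever the lens; pixels are square), "cx", "cy" (the principal point, pixels), "distortion" ([k1, k2, p1, p2, k3] as OpenCV has them; the pictures are not rectified), "pose" (4x4, takes a point from camera to world coordinates). Camera axes: x right, y up, looking along -z (the intrinsics and any distortion apply to the point x, -y, -z); pixel columns grow to the right and rows downward; lengths in mm; the calibration is good to about 2 mm. A picture is of the moment at which its call begins. There is no depth.
- ctrl.sign_off(): hands the job in, once; it reports no verdict.
Trained networks look in the newest picture that a camera, given by its name, has taken for a name from the list of things; names that differ only in an ending like _2 or _b are one class to them, and where a whole thing is asked for, a point or a joint stands for the part that bears it (a point fixed in the world has none). Each returns a list of dicts, best first, with "score" (0 to 1); they miss things now and then, are a little off and sometimes report something else, mostly with a low value. They report only what shows in the picture. A call takes as long as a camera call. They do not tell look-alikes from the thing itself.
- vision.spot_in(camera, target): "pixel" ([column, row] in pixels, amid what is visible of it).
- vision.pinpoint(camera, target): "pixel" ([column, row] in pixels: a listed point, or the origin of a listed thing).
The state is a dict: "time_s": time; "joint_positions": joint angles; "joint_vel": joint speeds; "joint_torque": joint torques, N m; "ee_pos": TCP position; "ee_rot": TCP orientation; "ft_force": force on the tool from outside, world axes, zero at the start; "ft_torque": the same for the moment, N m; "finger_gap": finger opening in mm.
Only numpy, scipy, OpenCV 4.12 (cv2) and the standard library are available. Lean on these libraries where they do the work, as an engineer would, in place of code of your own. Each camera call takes 0.05 s, during which the arm holds its last target.

## Task

Take the power driver (straight round grip, wide round collar) out of the tool rack and hang it by its collar in the fork of the spring-balanced swing arm, lying flat inside the fork's lips. Ease it down slowly with the arm, and let go only once the arm has sunk, carries the whole weight and is still, so that the arm neither drops nor springs up at any time. Leave the other tools and things where they are.

Things in the scene. Friction and masses are not known exactly. Their poses are not given: they have to be found in the camera images.
- driver_grip (a point): Middle of the grip of the power driver, a loose tool standing upright in any of the rack's three holes. Black round grip 32 mm in diameter, reaching 39 mm above this point and 37 mm below it, down to a steel collar 60 mm in diameter, 8 mm thick. z along the tool, up. Mass not known beforehand, 0.27 to 0.72 kg.
- driver_seat (a point): Point on the same driver's axis in the plane of the collar's flat underside, 45 mm below driver_grip. Below it a barrel 26 mm in diameter, 50 mm long, then a bit 8 mm in diameter that ends 80 mm below this point.
- fork_seat (a point): Where the middle of the collar's underside belongs: centre of the steel fork at the arm's free end, on the upper face of its two prongs. z up, x towards the arm's post; the mouth opens to -x. Slot 32 mm wide along x, open from the mouth to 34 mm behind this point. The fork stays level and moves with the arm; unloaded, it is 237 mm above the table.
- fork_tips (a point): Midway between the two upturned tips of the prongs, 37 mm from fork_seat on the mouth's side, at their top. These tips (6 mm thick) and the lips at the sides and back rise 8 mm above the prongs, 34 mm from fork_seat all round, so that the collar lies inside them with 4 mm play each way; the slot between the tips is open.
- fork (a joint): Sinking angle q (rad) of the spring-balanced arm, read where it carries the fork: 0 unloaded, at its upper stop, links rising at 0.2 rad towards the fork; lower stop 0.55. At q the fork is 260*(sin 0.2 - sin(0.2-q)) mm lower and 260*(cos(0.2-q) - cos 0.2) mm farther out from the post than at 0. The post is fixed to the bench, 309 mm from fork_seat along its +x, 200 mm tall.
- swing_link (a point): Point near the fork (at four fifths of the length) on the upper pair of the arm's parallel links (260 mm between pivots, two pairs one above the other). Spring: about 0.6 N starts the fork sinking, then about 60 N per metre; lightly damped. The driver sinks it 30 to 115 mm by its weight. Let go too early, the arm drops; pressed too far down, it springs up.
- rack: Fixed wooden tool rack 90 x 260 mm, 95 mm high. Origin at the centre of its underside, z up; three holes 32 mm in diameter in a row along its y at -80, 0 and 80 mm, each holding one tool, its collar resting on the rack's top.
- tkey_center (a point): Middle of the handle of a T-handled key in the rack (bystander): blue crossbar 100 mm long, 24 mm thick, across the row, its middle 48 mm above the rack's top; collar 40 mm in diameter.
- nutdriver_center (a point): Middle of a short nut driver in the rack (bystander): black waisted grip up to 42 mm in diameter, its top 64 mm above the rack's top; this point 40 mm above it; collar 40 mm in diameter.
- tape: Bystander: loose blue roll of tape, 90 mm across, 22 mm high, lying on the bench. Origin under its centre.
- sprocket: Bystander: loose dark steel ring, 110 mm across, 6 mm thick, lying on the bench. Origin under its centre.
- pedal: Bystander: loose bicycle pedal, body 90 x 82 mm with its spindle sticking out 49 mm, 22 mm high, lying on the bench. Origin under its centre.
- spanner_grip (a point): Bystander: loose steel spanner about 170 mm long lying flat on the bench; a point on its handle.
- oil: Bystander: loose white oil bottle, 48 mm in diameter, 110 mm tall, standing. Origin under its centre.
- grease: Bystander: loose white jar with steel cap, 64 mm in diameter, 60 mm tall, standing. Origin under its centre.
Mind the look-alikes: they are no part of the job. Leave any brown, green or red look-alike of the part that bears driver_grip alone.

How it is judged (in metres and radians):
On the way:
1. While still held, the driver's collar lies in the fork, and the arm has sunk under it and is still (distance between driver_seat and fork_seat below 0.008 m and value of joint fork above 0.08 rad and velocity of joint fork between -0.08 and 0.08 rad/s and contact force between the fingers and driver above 1 N and contact force between driver and fork above 1.5 N), for 0.2 s.
At the end, for the whole second after the job is handed in: The driver hangs upright (within 0.12 rad) in the fork, released: its collar's underside flat on the prongs (within 4 mm in height) and within 8 mm of the seat's centre, so inside the lips; the arm has sunk more than 0.08 rad under it and is still (under 0.05 rad/s) (horizontal distance between driver_seat and fork_seat below 0.008 m and z of driver_seat in the frame of fork_seat between -0.004 and 0.004 m and angle between driver_seat's own z axis and vertical below 0.12 rad and value of joint fork above 0.08 rad and velocity of joint fork between -0.05 and 0.05 rad/s); the robot touches nothing.
It fails at once if the arm was dropped, knocked or sprang up while the driver was not in the fingers (faster than 0.25 rad/s) (contact force between the fingers and driver below 0.05 N and (velocity of joint fork above 0.25 rad/s or velocity of joint fork below -0.25 rad/s)).
It fails at once if the arm was jerked while the driver was held (faster than 0.5 rad/s) (velocity of joint fork above 0.5 rad/s or velocity of joint fork below -0.5 rad/s).
It fails at once if another thing was moved by more than 30 mm (distance of any of tkey_center, nutdriver_center, tape, sprocket, pedal, spanner_grip, oil, grease from where it was at the start of the episode above 0.03 m).
It also fails if it takes over 58 s, if anything falls off the work surface, if the arm or the gripper's body presses on something with over 40 N, if the wrist force passes 120 N, or if a joint passes its speed limit or range.

## Working session

There is one attempt and no reset: what is moved stays moved. The work goes in short steps, Python scripts to look and compute and a shell command to move; the robot and the scene stay as the last step left them, time stands still between calls to the robot, and variables do not carry over. Pictures are saved under pics/ and viewed, and the job is handed in when it is done.

```bash
ls; mkdir -p pics; cat > h.py <<'E'
import numpy as np, cv2
from plant import sensors, vision, ctrl
def K(c):
    h,w=c["color"].shape[:2]; f=h/2/np.tan(np.radians(c["vfov"])/2)
    return np.array([[f,0,c["cx"]],[0,f,c["cy"]],[0,0,1.]]),np.array(c["distortion"],float)
def ray(c,px):
    k,d=K(c); u=cv2.undistortPoints(np.array([[px]],float),k,d)[0,0]
    P=np.array(c["pose"]); v=P[:3,:3]@np.array([u[0],-u[1],-1.]); return P[:3,3],v/np.linalg.norm(v)
def proj(c,p):
    k,d=K(c); P=np.array(c["pose"]); q=P[:3,:3].T@(np.array(p,float)-P[:3,3]); q=q*[1,-1,-1]
    return cv2.projectPoints(q[None],np.zeros(3),np.zeros(3),k,d)[0][0,0]
def tri(rs):
    A=np.zeros((3,3));b=np.zeros(3)
    for o,v in rs:
        M=np.eye(3)-np.outer(v,v);A+=M;b+=M@o
    p=np.linalg.solve(A,b); return p,[np.linalg.norm((np.eye(3)-np.outer(v,v))@(p-o)) for o,v in rs]
def onz(c,px,z):
    o,v=ray(c,px); return o+v*(z-o[2])/v[2]
def save(c,n): cv2.imwrite(f"pics/{n}.png",c["color"][:,:,::-1])
E
python3 - <<'E'
from h import *
import pickle
np.set_printoptions(precision=1,suppress=True)
s=sensors.get_state();print(s)
C={}
for n in ["scene","top","wrist"]:
    c=vision.capture(n);C[n]=c;save(c,n+"0");print(n,c["vfov"],np.array(c["pose"]),c["distortion"])
    for t in ["driver_grip","driver_seat","fork_seat","fork_tips","swing_link","rack","tkey_center","nutdriver_center","tape","oil","grease","sprocket","pedal","spanner_grip"]:
        print(t,[(np.round(r["pixel"]),round(r["score"],2)) for r in vision.pinpoint(n,t)][:4])
pickle.dump(C,open("c0.pkl","wb"))
E
```

```text
pics
{'time_s': 0.0, 'joint_positions': array([-1.4,  0.2,  1.5, -0. ,  1.4, -0.2]), 'joint_vel': array([-0., -0.,  0., -0.,  0.,  0.]), 'joint_torque': array([ -0. , -38.3, -29.2,  -0. ,   0. ,  -0. ]), 'ee_pos': array([ 169.7, -548.6,  249.1]), 'ee_rot': array([[-0. ,  0.3, -1. ],
       [ 0. , -1. , -0.3],
       [-1. , -0. , -0. ]]), 'ft_force': array([-0.1, -0.2,  0.1]), 'ft_torque': array([0., 0., 0.]), 'finger_gap': 85.21413084372486}
scene 55.80649130066715 [[   0.6   -0.6    0.5 1074.9]
 [   0.8    0.5   -0.4 -481.3]
 [   0.     0.6    0.8 1010. ]
 [   0.     0.     0.     1. ]] [-0.1  0.   0.   0.   0. ]
driver_grip [(array([234., 307.]), 0.91), (array([218., 266.]), 0.88), (array([225., 215.]), 0.85), (array([190., 237.]), 0.72)]
driver_seat [(array([195., 252.]), 0.92), (array([237., 310.]), 0.83), (array([224., 276.]), 0.69), (array([228., 223.]), 0.69)]
fork_seat [(array([379., 166.]), 0.86)]
fork_tips [(array([362., 166.]), 0.93), (array([268., 210.]), 0.62), (array([379., 166.]), 0.53)]
swing_link [(array([413., 168.]), 0.67)]
rack [(array([250., 276.]), 0.76)]
tkey_c
[... 1110 characters left out ...]
array([372., 193.]), 0.89)]
nutdriver_center [(array([403., 191.]), 0.77)]
tape [(array([290., 141.]), 0.81)]
oil [(array([454., 193.]), 0.52), (array([372., 194.]), 0.15)]
grease [(array([160., 200.]), 0.72)]
sprocket [(array([336., 144.]), 0.67)]
pedal [(array([346., 243.]), 0.8), (array([333., 141.]), 0.32)]
spanner_grip [(array([202., 251.]), 0.81)]
wrist 69.2480471573438 [[   0.3    0.9    0.3  240.9]
 [  -1.     0.3    0.1 -526.9]
 [   0.    -0.3    1.   373.1]
 [   0.     0.     0.     1. ]] [-0.  0.  0.  0.  0.]
driver_grip []
driver_seat []
fork_seat []
fork_tips []
swing_link []
rack []
tkey_center []
nutdriver_center []
tape []
oil []
grease []
sprocket []
pedal []
spanner_grip []
```

View pics/scene0.png

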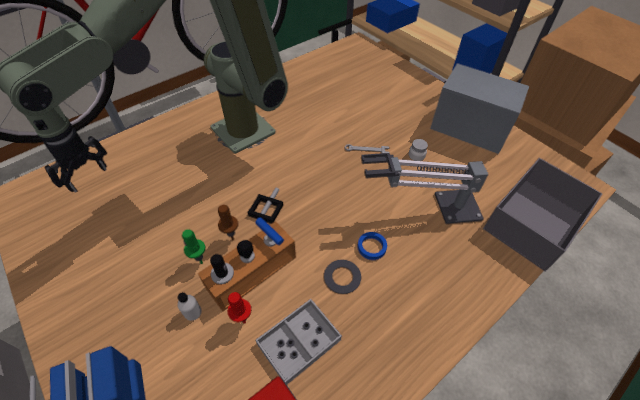

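View pics/top0.png

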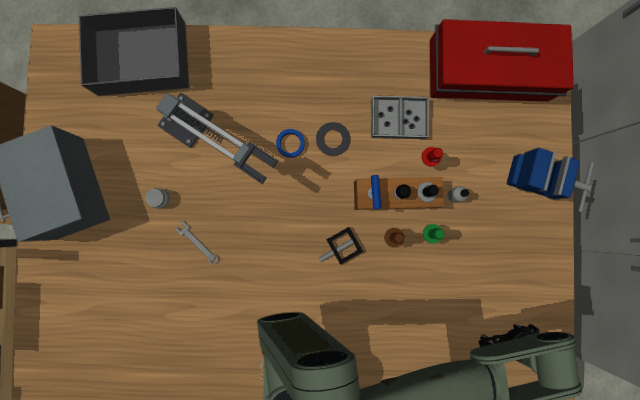

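```bash
python3 - <<'E'
import cv2
a=cv2.imread("pics/scene0.png")[180:340,160:300];cv2.imwrite("pics/s_crop.png",cv2.resize(a,None,fx=3.7,fy=3.7,interpolation=2))
a=cv2.imread("pics/top0.png")[110:270,340:480];cv2.imwrite("pics/t_crop.png",cv2.resize(a,None,fx=3.7,fy=3.7,interpolation=2))
a=cv2.imread("pics/top0.png")[110:230,190:330];cv2.imwrite("pics/t_crop2.png",cv2.resize(a,None,fx=4.5,fy=4.5,interpolation=2))
E
```

```text
(no output)
```

View pics/s_crop.png

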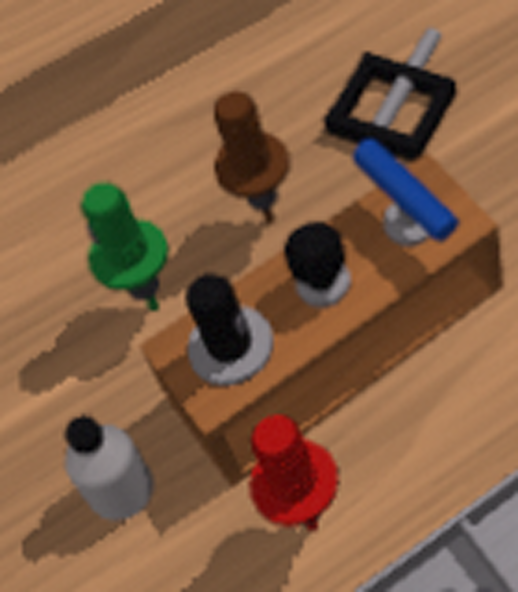

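View pics/t_crop.png

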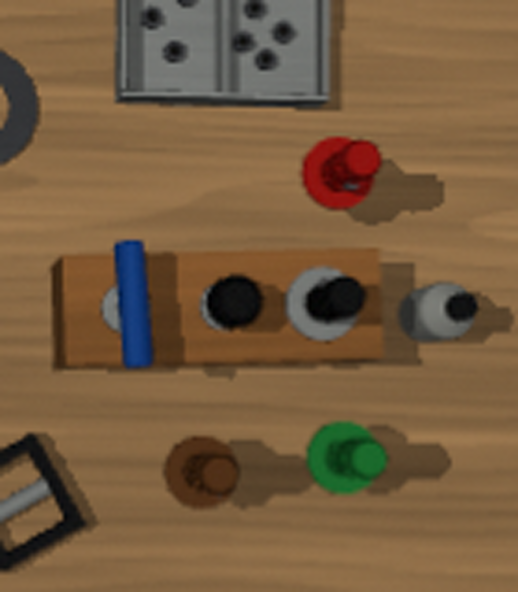

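View pics/t_crop2.png

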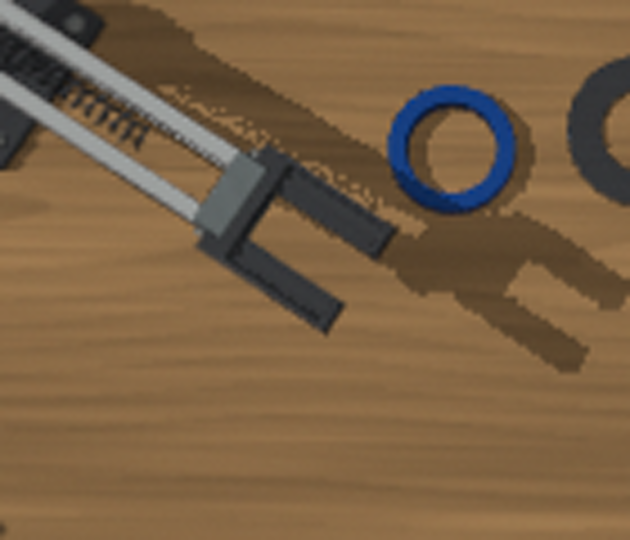

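Candidates for the driver:
- **Black grip, wide steel collar, in the rack:** scene (222,268), top (428,190). This is my choice.
- **Nut driver:** scene (246,250), waisted grip and small collar. Rejected.
- **Look-alikes standing on the bench:** brown (228,218), green (192,243) and red (238,305). Rejected.

The close crop confirms the choice: a straight black grip on a wide steel collar. The oil bottle stands at the end of the row. The fork is at top (257,164), with its mouth facing lower right.

```bash
python3 - <<'E'
from h import *
import pickle
np.set_printoptions(precision=1,suppress=True)
C=pickle.load(open("c0.pkl","rb"));s,t=C["scene"],C["top"]
pr={"grip":((218,266),(430,190)),"seat":((224,276),(429,192)),"fork":((379,166),(256,163)),"tips":((362,166),(265,173)),"tkey":((266,232),(372,193)),"nut":((245,246),(403,191)),"oil":((192,310),(454,193)),"tape":((370,246),(290,141)),"grease":((416,155),(160,200)),"swing":((413,168),(227,146))}
for n,(a,b) in pr.items():
    print(n,*tri([ray(s,a),ray(t,b)]))
print("tips red/green/brown top", onz(t,(431,157),30),onz(t,(433,235),30),onz(t,(392,238),30))
print(np.array(s["pose"])[:3,3],np.array(t["pose"])[:3,3])
E
```

```text
grip [ 555.8 -389.3  139.2] [np.float64(1.1013645558303307), np.float64(1.1013645558304397)]
seat [ 557.4 -392.5   88.4] [np.float64(6.411068580991151), np.float64(6.411068580991228)]
fork [613.6 110.7 231.6] [np.float64(0.9700151837380184), np.float64(0.9700151837381162)]
tips [583.5  81.6 226.1] [np.float64(4.891335593517268), np.float64(4.891335593517312)]
tkey [ 541.5 -226.   126.9] [np.float64(7.127760708244818), np.float64(7.127760708244632)]
nut [ 551.6 -306.4  147.3] [np.float64(0.896895572619387), np.float64(0.8968955726194799)]
oil [ 557.6 -498.4   17.7] [np.float64(1.7015227422974954), np.float64(1.7015227422974863)]
tape [711.3  24.2  13.7] [np.float64(4.462892210761108), np.float64(4.462892210761268)]
grease [520.8 439.5  -2.4] [np.float64(1.6447976170481804), np.float64(1.6447976170481788)]
swing [665.1 197.2 209. ] [np.float64(4.76225906039642), np.float64(4.76225906039673)]
tips red/green/brown top [ 670.1 -419.5   30. ] [ 424.2 -426.3   30. ] [ 412.9 -297.1   30. ]
[1074.9 -481.3 1010. ] [ 440.9  -30.6 1529.5]
```

```bash
python3 -m crank '[{"linear":[-0.5,0,0],"dr":[-0.183,0,0],"claw":0},{"linear":[-0.5,0,0],"dr":[-0.183,0,0],"claw":0},{"linear":[-0.5,0,0],"dr":[-0.183,0,0],"claw":0},{"linear":[-0.5,0,0],"dr":[-0.183,0,0],"claw":0}]' 40
cat > go.py <<'E'
import sys
from h import *
np.set_printoptions(precision=2,suppress=True)
s=sensors.get_state();R=np.array(s["ee_rot"]);p=np.array(s["ee_pos"])
print("t",s["time_s"],"p",p,"F",s["ft_force"],"gap",s["finger_gap"],"az y",np.degrees(np.arctan2(R[1,1],R[0,1])),"x",R[:,0])
if len(sys.argv)>3: print("tool cm",R.T@(np.array([float(a) for a in sys.argv[1:4]])-p)/10)
E
python3 go.py 556 -390 275
```

```text
time_s: 2.75
ee_pos: [169.8, -549.3, 270.4]
ee_rot: [[0.0, 0.861, -0.508], [0.0, -0.508, -0.861], [-1.0, -0.0, -0.0]]
ft_force: [0.4, -0.6, -0.3]
finger_gap: 85.3
t 2.75 p [ 169.78 -549.35  270.43] F [ 0.44 -0.65 -0.27] gap 85.29821865054006 az y -30.536958621975803 x [ 0.  0. -1.]
tool cm [ -0.46  25.17 -33.35]
```

```bash
python3 -m crank '[{"linear":[0,3.6,-4.76],"dr":[0,0,0],"claw":0},{"linear":[0,3.6,-4.76],"dr":[0,0,0],"claw":0},{"linear":[0,3.6,-4.76],"dr":[0,0,0],"claw":0},{"linear":[0,3.6,-4.76],"dr":[0,0,0],"claw":0},{"linear":[0,3.6,-4.76],"dr":[0,0,0],"claw":0}]'
python3 -m crank '[{"linear":[0,3.6,-4.76],"dr":[0,0,0],"claw":0},{"linear":[0,3.6,-4.76],"dr":[0,0,0],"claw":0},{"linear":[0,0,0],"dr":[0,0,0],"claw":0}]'
python3 go.py 556 -390 275
python3 - <<'E'
from h import *
import pickle
c=vision.capture("wrist");save(c,"w1");pickle.dump(c,open("w1.pkl","wb"))
for t in ["driver_grip","driver_seat"]: print(t,[(np.round(r["pixel"]),round(r["score"],2)) for r in vision.pinpoint("wrist",t)][:4])
print(proj(c,(556,-390,140)),proj(c,(556,-390,179)),proj(c,(556,-390,103)))
E
```

```text
time_s: 3.38
ee_pos: [448.1, -436.7, 270.5]
ee_rot: [[0.0, 0.858, -0.513], [-0.001, -0.513, -0.858], [-1.0, 0.0, 0.0]]
ft_force: [-0.1, 0.0, 0.0]
finger_gap: 85.6
time_s: 3.75
ee_pos: [560.7, -389.9, 269.5]
ee_rot: [[0.001, 0.861, -0.508], [0.001, -0.508, -0.861], [-1.0, 0.0, -0.001]]
ft_force: [0.3, 0.5, 0.0]
finger_gap: 85.8
t 3.75 p [ 560.67 -389.88  269.47] F [0.26 0.54 0.02] gap 85.76384536299263 az y -30.53935451255192 x [ 0.  0. -1.]
tool cm [-0.55 -0.4   0.25]
driver_grip [(array([122.,  72.]), 0.98), (array([317., 195.]), 0.91), (array([182., 286.]), 0.84), (array([444., 231.]), 0.82)]
driver_seat [(array([317., 181.]), 0.76), (array([434., 202.]), 0.73), (array([193., 275.]), 0.7), (array([149., 107.]), 0.59)]
[317.70195985 197.23015331] [317.01500691 211.80310223] [318.19593889 186.76330288]
```

View pics/w1.png

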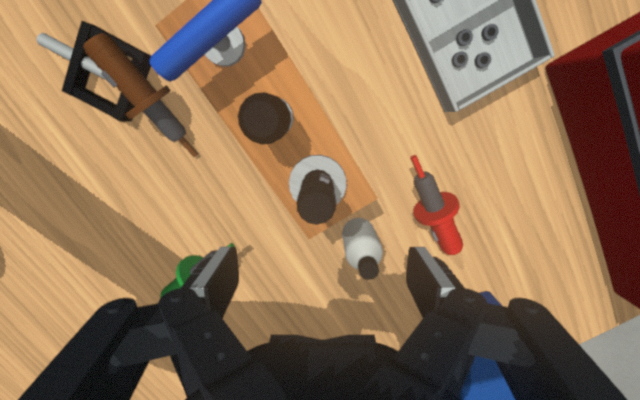

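The wrist view shows the black driver in the end hole: grip top at about (317,211), collar around (318,183). The oil bottle is at (362,245). I'll overlay the driver model to check it.

```bash
cat > ov.py <<'E'
from h import *
import pickle
C=pickle.load(open("c0.pkl","rb"));C["wrist"]=pickle.load(open("w1.pkl","rb"))
def circ(im,c,p,r,col,k):
    a=np.linspace(0,2*np.pi,60); P=[(proj(c,(p[0]+r*np.cos(t),p[1]+r*np.sin(t),p[2]))-k[0])*k[1] for t in a]
    cv2.polylines(im,[np.array(P).astype(int)],True,col,1)
def run(x,y,zr,out):
    ims=[]
    for n,o in (("scene",(180,220)),("top",(390,150)),("wrist",(250,130))):
        c=C[n];s=120 if n=="wrist" else 80
        im=c["color"][o[1]:o[1]+s,o[0]:o[0]+s,::-1].copy();f=400/s;im=cv2.resize(im,None,fx=f,fy=f,interpolation=2)
        k=(np.array(o)-0*.5,f)
        circ(im,c,(x,y,zr+8),30,(0,255,0),k);circ(im,c,(x,y,zr+84),16,(0,255,255),k)
        ims.append(im[:, :400])
    im=np.hstack(ims);im=cv2.resize(im,(798,266));cv2.imwrite(out,im)
if __name__=="__main__":
    import sys
    a=sys.argv; run(float(a[1]),float(a[2]),float(a[3]),a[4])
E
python3 ov.py 556 -390 95 pics/ov1.png; python3 - <<'E'
from h import *
import pickle
C=pickle.load(open("c0.pkl","rb"));w=pickle.load(open("w1.pkl","rb"))
print("grip",tri([ray(C["scene"],(218,266)),ray(C["top"],(430,190)),ray(w,(317,195))]))
E
```

```text
grip (array([ 555.91050367, -388.92605711,  138.77734053]), [np.float64(1.5254745342427949), np.float64(0.6921794119640537), np.float64(0.8412914108689032)])
```

View pics/ov1.png

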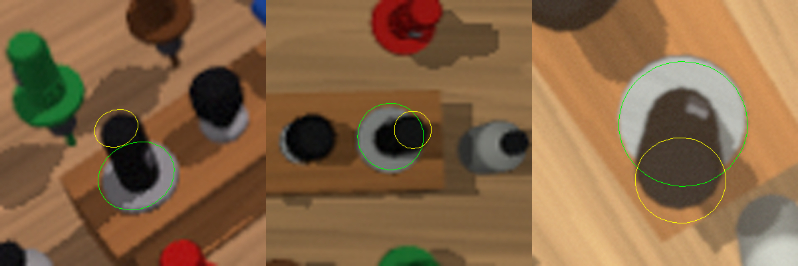

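```bash
python3 go.py 556 -388.3 145; python3 -m crank '[{"linear":[3.5,-0.24,0.04],"dr":[0,0,0],"claw":0},{"linear":[3.5,-0.24,0.04],"dr":[0,0,0],"claw":0},{"linear":[2.5,0,0],"dr":[0,0,0],"claw":0},{"linear":[0,0,0],"dr":[0,0,0],"claw":0}]'; python3 go.py 556 -388.3 145
python3 - <<'E'
from h import *
import pickle
c=vision.capture("wrist");save(c,"w2");pickle.dump(c,open("w2.pkl","wb"))
E
```

```text
t 3.9 p [ 556.6  -392.91  269.96] F [-0.24 -0.21 -0.21] gap 85.32879852159269 az y -30.88246433655515 x [-0.  0. -1.]
tool cm [12.5  -0.28 -0.37]
time_s: 4.4
ee_pos: [549.6, -390.8, 172.5]
ee_rot: [[-0.005, 0.857, -0.515], [0.004, -0.515, -0.857], [-1.0, -0.006, -0.001]]
ft_force: [-0.4, -0.3, -0.3]
finger_gap: 85.6
t 4.4 p [ 549.59 -390.78  172.48] F [-0.44 -0.28 -0.32] gap 85.59141421064888 az y -31.02152745509018 x [-0.  0. -1.]
tool cm [ 2.75  0.44 -0.54]
```

View pics/w2.png

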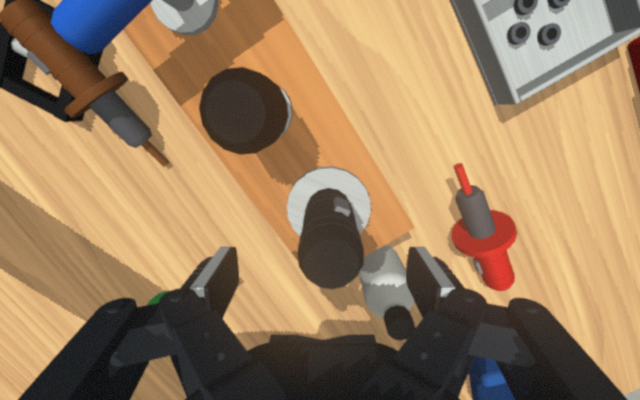

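The driver sits 9 px right of the fingers' midline: grip top about (331,260), fingers' mid 322. I'll refine its position.

```bash
python3 - <<'E'
from h import *
import pickle
w=pickle.load(open("w2.pkl","rb"))
# collar center by fit, grip edges
for p in [(556,-388.3),(556,-390),(558,-388)]:
    print(p,"collar L/R/top",[ proj(w,(p[0]+30*np.cos(a),p[1]+30*np.sin(a),103)).round(1) for a in np.radians([149,-31,59])],"top back", proj(w,(p[0]-16*np.cos(np.radians(59)),p[1]-16*np.sin(np.radians(59)),179)).round(1),proj(w,(p[0]+16*np.cos(np.radians(-31)),p[1]+16*np.sin(np.radians(-31)),179)).round(1))
a=w["color"][150:300,270:400,::-1];cv2.imwrite("pics/w2c.png",cv2.resize(a,None,fx=4,fy=4,interpolation=2))
E
python3 go.py 556 -388.3 145
```

```text
(556, -388.3) collar L/R/top [array([286.2, 211.2]), array([371.2, 211.3]), array([329. , 169.4])] top back [331.1 297.7] [366.6 267.9]
(556, -390) collar L/R/top [array([287.5, 213.2]), array([372.4, 213.3]), array([330.3, 171.5])] top back [332.9 300.3] [368.3 270.7]
(558, -388) collar L/R/top [array([288.3, 209.5]), array([373.5, 209.6]), array([331.3, 167.5])] top back [334.4 295.4] [370.1 265.4]
t 4.45 p [ 550.89 -391.62  174.71] F [ 0.2  -0.25 -0.46] gap 85.20362563425206 az y -31.005573698476333 x [-0.  0. -1.]
tool cm [ 2.97  0.27 -0.55]
```

View pics/w2c.png

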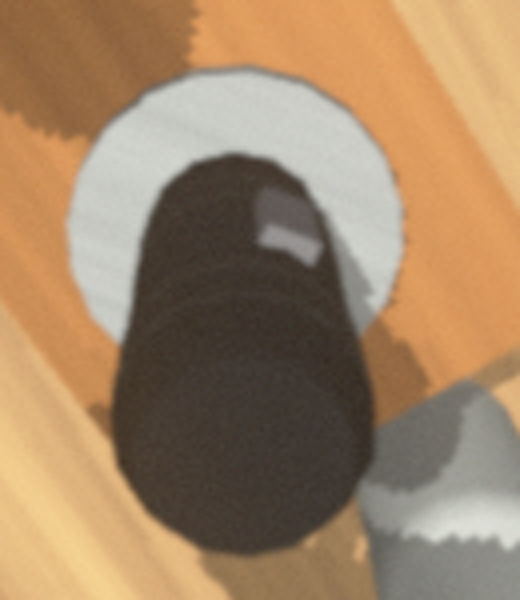

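```bash
python3 -m crank '[{"linear":[0,0.29,-0.68],"dr":[0,0,0],"claw":0},{"linear":[1.5,0,0],"dr":[0,0,0],"claw":0},{"linear":[1.4,0,0],"dr":[0,0,0],"claw":0},{"linear":[0,0,0],"dr":[0,0,0],"claw":0},{"linear":[0,0,0],"dr":[0,0,0],"claw":0}]'; python3 go.py 557 -387 145
python3 - <<'E'
from h import *
c=vision.capture("wrist");save(c,"w3")
E
python3 go.py 557 -387 145
```

```text
time_s: 5.08
ee_pos: [558.5, -386.5, 145.9]
ee_rot: [[-0.0, 0.858, -0.513], [0.0, -0.513, -0.858], [-1.0, -0.001, -0.0]]
ft_force: [0.2, -0.9, -0.4]
finger_gap: 85.7
t 5.075 p [ 558.47 -386.55  145.9 ] F [ 0.22 -0.9  -0.42] gap 85.7387211627147 az y -30.87831462084323 x [-0.  0. -1.]
tool cm [ 0.09 -0.1   0.11]
t 5.125 p [ 558.71 -386.77  146.44] F [ 0.23 -0.87  0.2 ] gap 85.2316543414707 az y -30.882225813167192 x [ 0. -0. -1.]
tool cm [ 0.14 -0.13  0.11]
```

View pics/w3.png

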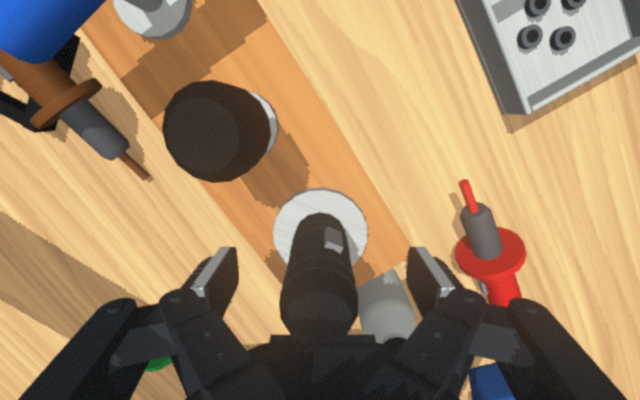

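```bash
cat > ft.py <<'E'
import sys
from h import *
np.set_printoptions(precision=2,suppress=True)
n=int(sys.argv[1]);F=[];P=[]
for i in range(n):
    vision.capture("wrist");s=sensors.get_state();F.append(s["ft_force"]);P.append(s["ee_pos"])
F=np.array(F);P=np.array(P);print("F",F.mean(0),"sem",F.std(0)/n**.5,"p",P.mean(0),"gap",s["finger_gap"],"t",s["time_s"],"T",s["ft_torque"]);R=np.array(s["ee_rot"]);print(R)
E
python3 ft.py 10
python3 -m crank '[{"linear":[0,0,0],"dr":[0,0,0],"claw":1},{"linear":[0,0,0],"dr":[0,0,0],"claw":1},{"linear":[0,0,0],"dr":[0,0,0],"claw":1},{"linear":[0,0,0],"dr":[0,0,0],"claw":1},{"linear":[0,0,0],"dr":[0,0,0],"claw":1}]' 60
python3 -m crank '[{"linear":[0,0,0],"dr":[0,0,0],"claw":1},{"linear":[-0.5,0,0],"dr":[0,0,0],"claw":1},{"linear":[-1.5,0,0],"dr":[0,0,0],"claw":1},{"linear":[-3,0,0],"dr":[0,0,0],"claw":1}]'
```

```text
F [-0.08  0.01 -0.07] sem [0.11 0.16 0.1 ] p [ 558.72 -386.8   146.69] gap 85.4353403222046 t 5.625 T [ 0.04  0.   -0.03]
[[ 0.    0.86 -0.51]
 [-0.   -0.51 -0.86]
 [-1.    0.    0.  ]]
time_s: 6.25
ee_pos: [557.9, -386.2, 146.5]
ee_rot: [[-0.002, 0.858, -0.513], [0.001, -0.513, -0.858], [-1.0, -0.002, -0.0]]
ft_force: [-4.1, 2.5, 5.0]
finger_gap: 30.7
time_s: 6.75
ee_pos: [557.5, -385.5, 194.0]
ee_rot: [[-0.004, 0.858, -0.513], [0.004, -0.513, -0.858], [-1.0, -0.005, -0.001]]
ft_force: [0.4, -0.0, -6.0]
finger_gap: 30.8
```

```bash
python3 -m crank '[{"linear":[-4,0,0],"dr":[0,0,0],"claw":1},{"linear":[-5,0,0],"dr":[0,0,0],"claw":1},{"linear":[-5,0,0],"dr":[0,0,0],"claw":1},{"linear":[-4,0,0],"dr":[0,0,0],"claw":1},{"linear":[0,0,0],"dr":[0,0,0],"claw":1}]'
python3 - <<'E'
from h import *
import pickle
C={}
for n in ["scene","top","wrist"]:
    C[n]=vision.capture(n);save(C[n],n+"4")
    for t in ["driver_seat","driver_grip"]: print(n,t,[(np.round(r["pixel"]),round(r["score"],2)) for r in vision.pinpoint(n,t)][:4])
    if n!="wrist":
      for t in ["fork_seat","fork_tips"]: print(n,t,[(np.round(r["pixel"]),round(r["score"],2)) for r in vision.pinpoint(n,t)][:2])
pickle.dump(C,open("c4.pkl","wb"))
E
python3 go.py 590 65 395;python3 ft.py 10
```

```text
time_s: 7.38
ee_pos: [560.2, -387.9, 382.2]
ee_rot: [[0.009, 0.858, -0.513], [-0.008, -0.513, -0.858], [-1.0, 0.011, 0.002]]
ft_force: [-0.1, -0.3, -4.8]
finger_gap: 31.0
scene driver_seat [(array([210., 342.]), 0.96), (array([254., 223.]), 0.88), (array([175., 237.]), 0.84), (array([202., 225.]), 0.61)]
scene driver_grip [(array([191., 356.]), 0.98), (array([262., 211.]), 0.84), (array([196., 213.]), 0.72), (array([170., 230.]), 0.65)]
scene fork_seat [(array([377., 167.]), 0.7)]
scene fork_tips [(array([362., 163.]), 0.77)]
top driver_seat [(array([363., 237.]), 0.89), (array([446., 184.]), 0.47), (array([373., 193.]), 0.46)]
top driver_grip [(array([470., 164.]), 0.77), (array([352., 234.]), 0.56), (array([203., 251.]), 0.54), (array([456., 182.]), 0.5)]
top fork_seat [(array([256., 165.]), 0.79)]
top fork_tips [(array([269., 172.]), 0.76)]
wrist driver_seat [(array([416., 181.]), 0.95), (array([322., 232.]), 0.93), (array([191., 105.]), 0.62), (array([222., 242.]), 0.58)]
wrist driver_grip [(array([420., 208.]), 0.94), (array([172.,  82.]), 0.89), (array([210., 256.]), 0.84), (array([322., 267.]), 0.68)]
t 8.025 p [ 558.54 -386.63  376.14] F [-0.87 -0.55 -5.43] gap 30.4473564878665 az y -30.88315293178855 x [-0.  0. -1.]
tool cm [ -1.88 -20.48 -40.37]
F [ 0.12  0.15 -6.1 ] sem [0.13 0.16 0.14] p [ 558.57 -386.64  376.38] gap 30.74488333791974 t 8.525 T [ 0.04 -0.01  0.01]
[[ 0.    0.86 -0.51]
 [ 0.   -0.51 -0.86]
 [-1.    0.   -0.  ]]
```

View pics/scene4.png

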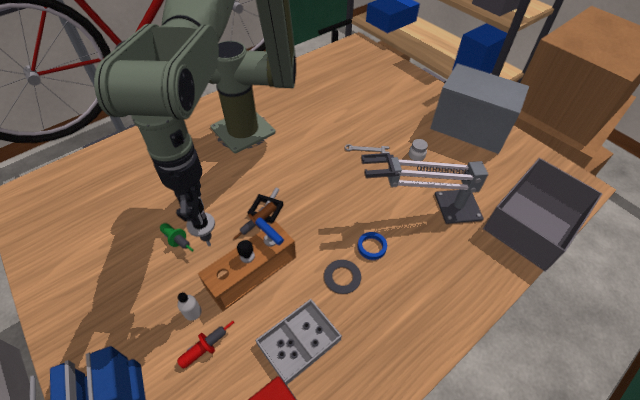

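View pics/wrist4.png

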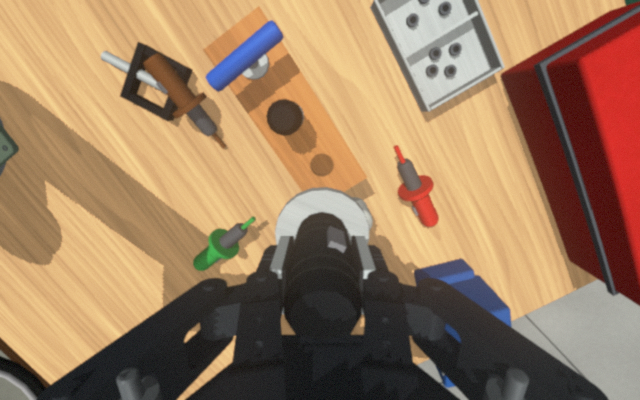

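```bash
python3 -m crank '[{"linear":[-0.7,-1.2,-2.1],"dr":[0,0,0],"claw":1},{"linear":[-0.7,-2.6,-4.56],"dr":[0,0,0],"claw":1},{"linear":[0,-2.6,-4.56],"dr":[0,0,0],"claw":1},{"linear":[0,-2.6,-4.56],"dr":[0,0,0],"claw":1},{"linear":[0,-2.6,-4.56],"dr":[0,0,0],"claw":1}]'
python3 -m crank '[{"linear":[0,-2.6,-4.56],"dr":[0,0,0],"claw":1},{"linear":[0,-2.6,-4.56],"dr":[0,0,0],"claw":1},{"linear":[0,-2.6,-4.56],"dr":[0,0,0],"claw":1},{"linear":[0,-1.4,-2.5],"dr":[0,0,0],"claw":1},{"linear":[0,0,0],"dr":[0,0,0],"claw":1}]'
python3 -m crank '[{"linear":[0,0,0],"dr":[0,0,0],"claw":1},{"linear":[0,0,0],"dr":[0,0,0],"claw":1}]'
python3 - <<'E'
from h import *
import pickle
c=vision.capture("wrist");save(c,"w5");pickle.dump(c,open("w5.pkl","wb"))
for t in ["driver_seat","fork_seat","fork_tips"]: print(t,[(np.round(r["pixel"]),round(r["score"],2)) for r in vision.pinpoint("wrist",t)][:2])
E
python3 go.py 613 111 390
```

```text
time_s: 9.15
ee_pos: [563.1, -149.8, 391.2]
ee_rot: [[0.001, 0.859, -0.513], [0.0, -0.513, -0.859], [-1.0, 0.001, -0.001]]
ft_force: [0.9, -0.5, -6.2]
finger_gap: 30.2
time_s: 9.78
ee_pos: [566.8, 37.0, 391.2]
ee_rot: [[0.001, 0.861, -0.509], [0.001, -0.509, -0.861], [-1.0, 0.0, -0.001]]
ft_force: [0.1, -0.4, -6.2]
finger_gap: 30.7
time_s: 10.02
ee_pos: [567.4, 32.8, 390.5]
ee_rot: [[0.0, 0.858, -0.514], [-0.0, -0.514, -0.858], [-1.0, 0.0, 0.0]]
ft_force: [-0.0, -0.7, -6.4]
finger_gap: 30.4
driver_seat [(array([321., 232.]), 0.77)]
fork_seat []
fork_tips []
t 10.225 p [567.51  32.8  390.24] F [ 0.3   0.44 -6.67] gap 30.34805238022761 az y -30.959090744755585 x [-0.  0. -1.]
tool cm [ 0.02 -0.12 -9.05]
```

View pics/w5.png

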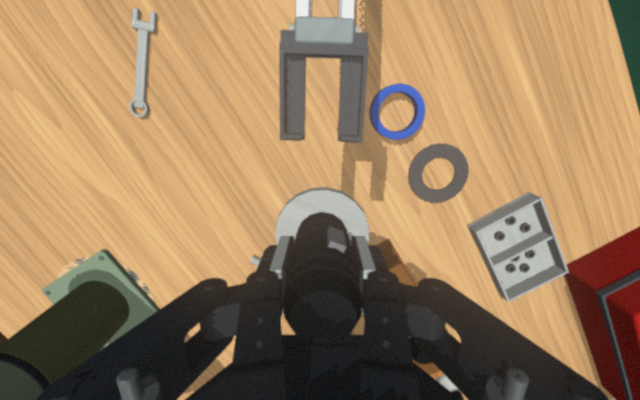

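The wrist view shows the fork nearly square to the image: tips at row ~140, columns 281–305 and 340–364, back at row ~30. The collar is held at (322,232).

```bash
python3 - <<'E'
from h import *
import pickle
w=pickle.load(open("w5.pkl","rb"))
a=w["color"][0:150,260:390,::-1];cv2.imwrite("pics/w5c.png",cv2.resize(a,None,fx=4,fy=4,interpolation=2))
a=w["color"][180:300,250:400,::-1];cv2.imwrite("pics/w5d.png",cv2.resize(a,None,fx=4,fy=4,interpolation=2))
E
```

```text
(no output)
```

View pics/w5c.png

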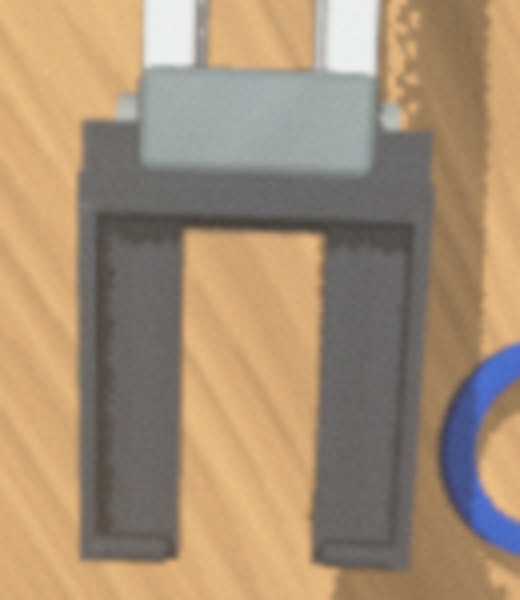

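View pics/w5d.png

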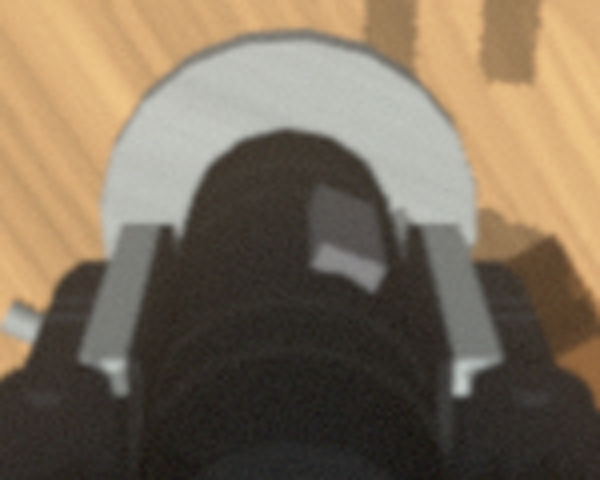

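```bash
cat > fit.py <<'E'
from h import *
from scipy.optimize import least_squares
np.set_printoptions(precision=2,suppress=True)
def fork(c,pts,z=None):
    def tf(q,m):
        a=q[2];return np.array([q[0]+m[0]*np.cos(a)-m[1]*np.sin(a),q[1]+m[0]*np.sin(a)+m[1]*np.cos(a),(q[3] if z is None else z)+m[2]])
    f=lambda q: np.concatenate([proj(c,tf(q,m))-p for p,m in pts])
    r=least_squares(f,[613,111,np.radians(59),237][:4 if z is None else 3]);return r.x,r.fun.reshape(-1,2)
def collar(c,px,x0,z=None):
    def f(q):
        zz=q[2] if z is None else z
        a=np.linspace(0,2*np.pi,181);C=np.array([proj(c,(q[0]+30*np.cos(t),q[1]+30*np.sin(t),zz)) for t in a])
        out=[]
        for p in px:
            # signed distance
            out.append(cv2.pointPolygonTest(C.astype(np.float32),tuple(map(float,p)),True))
        return np.array(out)
    r=least_squares(f,x0[:3 if z is None else 2],diff_step=1e-4);return r.x,r.fun
E
python3 - <<'E'
from fit import *
import pickle
w=pickle.load(open("w5.pkl","rb"))
P=[((280.5,139.5),(-40,40,8)),((362.5,142),(-40,-40,8)),((306.2,56.5),(34,16,0)),((341.2,57),(34,-16,0)),((285,54),(34,34,8)),((363,55.5),(34,-34,8))]
for z in (None,237):
    q,e=fork(w,P,z);print(q,np.degrees(q[2]),e.ravel())
px=[(275.75,231.25),(324.5,188),(369.25,230),(282.5,210),(297.5,196.25),(350,196.25),(362.5,210)]
for z in (None,346.8,342): print(collar(w,px,[566,33,346.],z))
E
python3 go.py 613 111 390
```

```text
[612.38 106.37   1.01 228.72] 57.58646371552898 [-1.17 -0.4   1.48 -0.72 -0.13 -0.24  0.26  0.25  0.07  0.19 -0.49  0.86]
[611.96 105.74   1.01] 57.58742726804763 [-2.44  1.34  2.67  1.08 -0.65 -0.96  0.82 -0.44 -1.12 -0.61  0.75  0.13]
(array([566.54,  30.68, 341.96]), array([-0.34, -0.62, -0.01,  0.12,  0.73, -0.37,  0.47]))
(array([567.08,  31.59]), array([ 0.89, -1.04,  1.18,  0.5 ,  0.56, -0.5 ,  0.85]))
(array([566.55,  30.68]), array([-0.33, -0.62,  0.  ,  0.12,  0.72, -0.37,  0.47]))
t 10.225 p [567.51  32.8  390.24] F [ 0.3   0.44 -6.67] gap 30.34805238022761 az y -30.959090744755585 x [-0.  0. -1.]
tool cm [ 0.02 -0.12 -9.05]
```

```bash
python3 -m crank '[{"linear":[0,0,-2.9],"dr":[0,0,0],"claw":1},{"linear":[0,0,-3.5],"dr":[0,0,0],"claw":1},{"linear":[0,0,-2.3],"dr":[0,0,0],"claw":1},{"linear":[0,0,0],"dr":[0,0,0],"claw":1},{"linear":[0,0,0],"dr":[0,0,0],"claw":1}]'
python3 go.py 612.5 107 390
python3 - <<'E'
from h import *
import pickle
C={}
for n in ["scene","wrist"]:
    C[n]=vision.capture(n);save(C[n],n+"6")
pickle.dump(C,open("c6.pkl","wb"))
a=C["scene"]["color"][90:240,300:500,::-1];cv2.imwrite("pics/s6c.png",cv2.resize(a,None,fx=4,fy=4,interpolation=2))
a=C["wrist"]["color"][100:300,230:420,::-1];cv2.imwrite("pics/w6c.png",cv2.resize(a,None,fx=3,fy=3,interpolation=2))
E
```

```text
time_s: 10.85
ee_pos: [612.0, 107.6, 390.0]
ee_rot: [[-0.001, 0.858, -0.514], [-0.001, -0.514, -0.858], [-1.0, -0.0, 0.001]]
ft_force: [-0.1, 0.4, -6.9]
finger_gap: 30.4
t 10.85 p [612.02 107.59 389.98] F [-0.13  0.37 -6.91] gap 30.41725332455046 az y -30.91430829255474 x [-0. -0. -1.]
tool cm [-0.    0.07  0.03]
```

View pics/s6c.png

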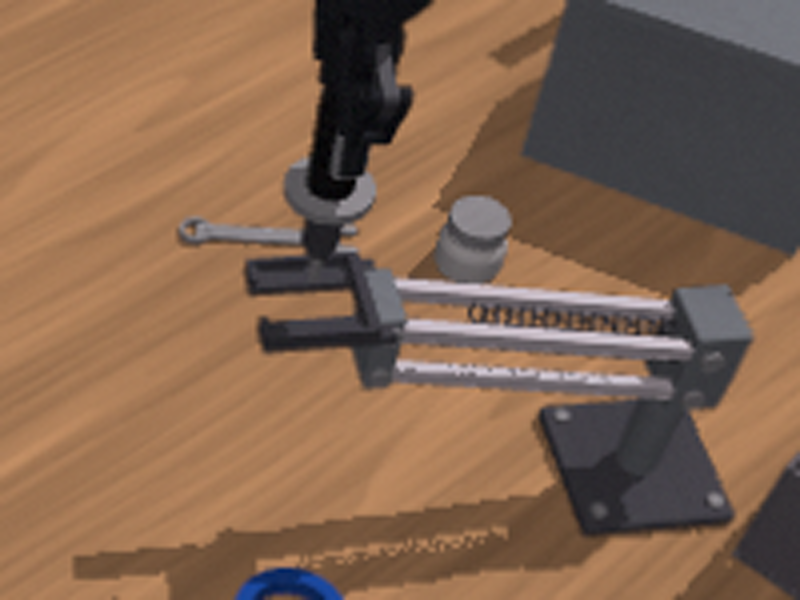

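View pics/w6c.png

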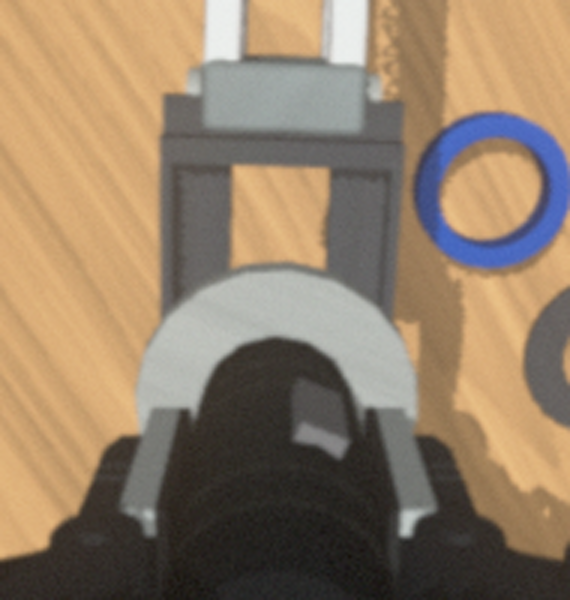

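The wrist view shows the collar in front of the fork's slot (slot back at row ~155, columns 307 and 340). In the scene view the bit points between the prongs. I'll refit for the fine offset.

```bash
python3 - <<'E'
from fit import *
import pickle
w=pickle.load(open("c6.pkl","rb"))["wrist"]; s=pickle.load(open("c6.pkl","rb"))["scene"]
P=[((307,155),(34,16,0)),((340.3,155.7),(34,-16,0)),((288.7,155.7),(34,34,8)),((360,157.3),(34,-34,8))]
for z in (None,237,230):
    q,e=fork(w,P,z);print(q,np.degrees(q[2]),e.ravel())
px=[(230+137/3,100+385/3),(230+278/3,100+264/3),(230+416/3,100+380/3),(230+160/3,100+320/3),(230+200/3,100+285/3),(230+350/3,100+283/3),(230+395/3,100+325/3)]
for z in (None,346.8,342): print(collar(w,px,[612,107,346.],z))
# scene: fork tips/prongs; collar
sp=lambda x,y:(300+x/4,90+y/4)
PS=[(sp(247,263),(-40,40,8)),(sp(260,322),(-40,-40,8)),(sp(270,352),(-40,-40,-6))]
px=[sp(284,190),sp(330,158),sp(376,185),sp(300,168),sp(362,165)]
for z in (None,346.8): print("scene",collar(s,px,[612,107,346.],z))
for x in [(612,105.7),(613.5,108.5)]:
  for m in [(-40,40),(-40,-40)]:
    a=np.radians(58.5);print("pred tip",(proj(s,(x[0]+m[0]*np.cos(a)-m[1]*np.sin(a),x[1]+m[0]*np.sin(a)+m[1]*np.cos(a),245))-[300,90])*4)
E
```

```text
[611.39 104.24   1.01 230.98] 57.80261233377691 [ 0.61 -0.1   0.07 -0.08 -0.45  0.1  -0.21  0.07]
[611.84 105.07   1.01] 57.800127502459766 [ 0.25 -0.11  0.43 -0.07 -1.25  0.11  0.59  0.12]
[611.32 104.11   1.01] 57.80300391305839 [ 0.66 -0.1   0.02 -0.08 -0.32  0.1  -0.34  0.07]
(array([611.01, 105.83, 341.8 ]), array([ 0.13,  0.03, -0.11, -0.21,  0.07, -0.04,  0.13]))
(array([611.58, 106.77]), array([ 1.3 , -0.41,  1.01,  0.08, -0.11, -0.23,  0.5 ]))
(array([611.04, 105.87]), array([ 0.18,  0.01, -0.06, -0.2 ,  0.06, -0.05,  0.15]))
scene (array([627.52,  89.38, 361.92]), array([-0.29, -0.18,  0.43,  0.65, -0.69]))
scene (array([616.33, 103.21]), array([-0.53, -0.13,  0.22,  0.67, -0.72]))
pred tip [243.29 257.07]
pred tip [266.06 340.29]
pred tip [247.6  256.53]
pred tip [270.57 339.68]
```

```bash
python3 -m crank '[{"linear":[2.5,0,0.1],"dr":[0,0,0],"claw":1},{"linear":[3,0,0],"dr":[0,0,0],"claw":1},{"linear":[2,0,0],"dr":[0,0,0],"claw":1},{"linear":[0,0,0],"dr":[0,0,0],"claw":1},{"linear":[0,0,0],"dr":[0,0,0],"claw":1}]'
python3 go.py 612.5 107 310
python3 - <<'E'
from h import *
import pickle
C={}
for n in ["scene","wrist","top"]:
    C[n]=vision.capture(n);save(C[n],n+"7")
pickle.dump(C,open("c7.pkl","wb"))
a=C["scene"]["color"][90:240,300:500,::-1];cv2.imwrite("pics/s7c.png",cv2.resize(a,None,fx=4,fy=4,interpolation=2))
a=C["wrist"]["color"][100:300,230:420,::-1];cv2.imwrite("pics/w7c.png",cv2.resize(a,None,fx=3,fy=3,interpolation=2))
E
```

```text
time_s: 11.58
ee_pos: [612.2, 106.9, 316.8]
ee_rot: [[0.002, 0.858, -0.514], [0.0, -0.514, -0.858], [-1.0, 0.002, -0.001]]
ft_force: [0.4, 0.5, -5.5]
finger_gap: 30.5
t 11.575 p [612.18 106.94 316.76] F [ 0.44  0.5  -5.53] gap 30.507406270300102 az y -30.92475553139655 x [ 0.  0. -1.]
tool cm [ 0.68  0.02 -0.02]
```

View pics/s7c.png

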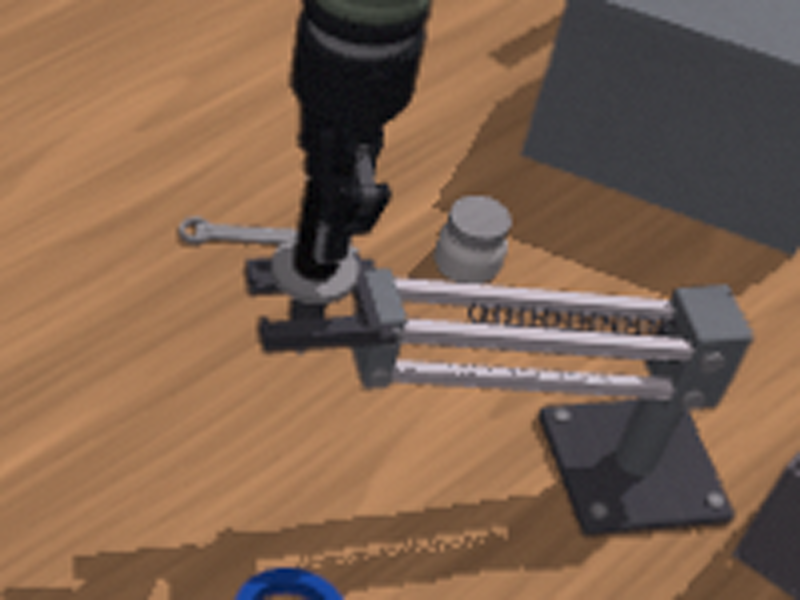

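View pics/w7c.png

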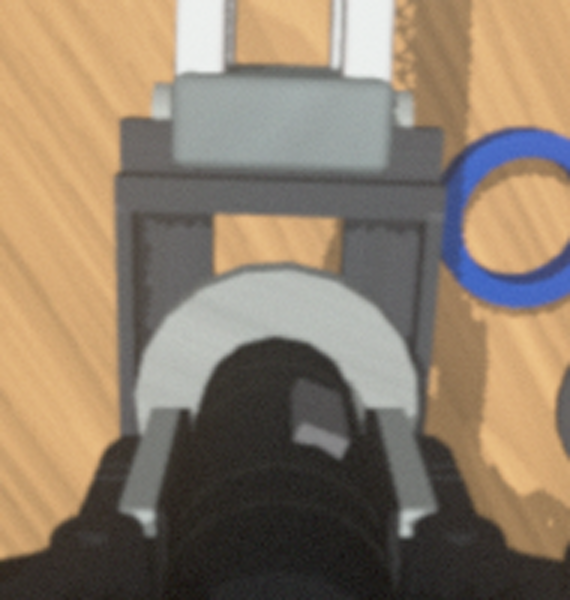

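```bash
python3 - <<'E'
from fit import *
import pickle
C=pickle.load(open("c7.pkl","rb"));w=C["wrist"];s=C["scene"]
P=[((301,171.7),(34,16,0)),((344,172.7),(34,-16,0)),((274.7,171),(34,34,8)),((372.7,172.7),(34,-34,8))]
for z in (None,237,232):
    q,e=fork(w,P,z);print(q,np.degrees(q[2]),e.ravel())
px=[(230+137/3,100+385/3),(230+278/3,100+264/3),(230+416/3,100+380/3),(230+160/3,100+320/3),(230+200/3,100+285/3),(230+350/3,100+283/3),(230+395/3,100+325/3)]
for z in (None,273.3,270): print(collar(w,px,[612,107,273.],z))
sp=lambda x,y:(300+x/4,90+y/4)
px=[sp(272,268),sp(284,290),sp(317,302),sp(350,288),sp(358,265)]
for z in (None,273.3): print("scene",collar(s,px,[612,107,275.],z))
for cc in "scene","top":
  # where fork seat predicted & detector
  print(cc,[proj(C[cc],(612,105,z)) for z in (237,)])
E
```

```text
[611.57 104.94   1.01 234.23] 58.00051506852623 [ 0.01 -1.28  1.19 -1.48 -0.26  1.31 -0.9   1.36]
[611.85 105.45   1.01] 57.998636200505636 [-0.29 -1.28  1.49 -1.47 -0.94  1.33 -0.22  1.41]
[611.35 104.54   1.01] 58.001978503731024 [ 0.25 -1.28  0.95 -1.49  0.28  1.29 -1.44  1.32]
(array([611.68, 105.5 , 268.97]), array([ 0.15,  0.04, -0.12, -0.23,  0.05, -0.02,  0.14]))
(array([612.15, 106.31]), array([ 1.16, -0.34,  0.85,  0.02, -0.1 , -0.19,  0.45]))
(array([611.79, 105.7 ]), array([ 0.39, -0.05,  0.12, -0.16,  0.02, -0.06,  0.22]))
scene (array([610.85, 107.02, 266.99]), array([ 0.19, -0.16, -0.31,  0.47, -0.27]))
scene (array([614.55, 102.21]), array([ 0.28, -0.15, -0.32,  0.49, -0.17]))
scene [array([377.07, 165.29])]
top [array([257.62, 163.09])]
```

```bash
python3 -m crank '[{"linear":[0.7,0,0],"dr":[0,0,0],"claw":1},{"linear":[0.7,0,0],"dr":[0,0,0],"claw":1},{"linear":[0.4,0,0],"dr":[0,0,0],"claw":1},{"linear":[0.2,0,0],"dr":[0,0,0],"claw":1},{"linear":[0,0,0],"dr":[0,0,0],"claw":1}]'
python3 go.py
python3 - <<'E'
from h import *
import pickle
C={}
for n in ["scene","wrist"]:
    C[n]=vision.capture(n);save(C[n],n+"8")
a=C["scene"]["color"][100:200,340:450,::-1];a=cv2.resize(a,None,fx=4,fy=4,interpolation=2)
b=C["wrist"]["color"][130:300,240:410,::-1];b=cv2.resize(b,(400,400),interpolation=2)
im=np.hstack([a[:400,:390],b]);cv2.imwrite("pics/c8.png",im)
E
python3 ft.py 4
```

```text
time_s: 12.35
ee_pos: [611.5, 107.4, 295.0]
ee_rot: [[-0.0, 0.858, -0.513], [0.0, -0.513, -0.858], [-1.0, -0.0, 0.0]]
ft_force: [-0.6, -0.4, -6.1]
finger_gap: 30.7
t 12.35 p [611.55 107.39 295.  ] F [-0.59 -0.42 -6.14] gap 30.669318581619788 az y -30.879301651716496 x [-0.  0. -1.]
F [-0.09  0.28 -6.36] sem [0.24 0.38 0.29] p [611.79 107.39 295.62] gap 31.097590748194307 t 12.65 T [0.07 0.01 0.01]
[[ 0.    0.86 -0.51]
 [ 0.   -0.51 -0.86]
 [-1.    0.   -0.  ]]
```

View pics/c8.png

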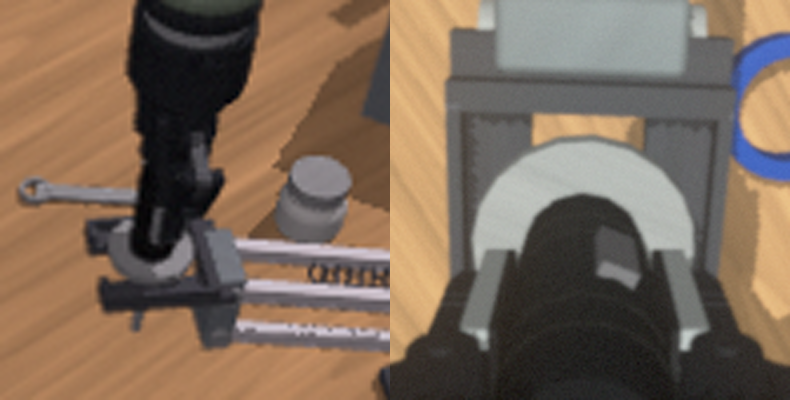

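```bash
python3 -m crank '[{"linear":[0.2,0,0],"dr":[0,0,0],"claw":1},{"linear":[0.2,0,0],"dr":[0,0,0],"claw":1},{"linear":[0.2,0,0],"dr":[0,0,0],"claw":1},{"linear":[0.2,0,0],"dr":[0,0,0],"claw":1},{"linear":[0.2,0,0],"dr":[0,0,0],"claw":1}]'
python3 -m crank '[{"linear":[0.2,0,0.04],"dr":[0,0,0],"claw":1},{"linear":[0.2,0,0.04],"dr":[0,0,0],"claw":1},{"linear":[0.2,0,0.03],"dr":[0,0,0],"claw":1},{"linear":[0.2,0,0.03],"dr":[0,0,0],"claw":1},{"linear":[0,0,0],"dr":[0,0,0],"claw":1}]'
python3 - <<'E'
from h import *
C={}
for n in ["scene","wrist"]:
    C[n]=vision.capture(n);save(C[n],n+"9")
a=C["scene"]["color"][100:200,340:450,::-1];a=cv2.resize(a,None,fx=4,fy=4,interpolation=2)
b=C["wrist"]["color"][130:300,240:410,::-1];b=cv2.resize(b,(400,400),interpolation=2)
im=np.hstack([a[:400,:390],b]);cv2.imwrite("pics/c9.png",im)
E
python3 ft.py 4
```

```text
time_s: 13.28
ee_pos: [611.6, 107.2, 285.4]
ee_rot: [[0.0, 0.858, -0.513], [-0.0, -0.513, -0.858], [-1.0, 0.0, 0.0]]
ft_force: [-1.2, -0.1, -5.9]
finger_gap: 31.0
time_s: 13.9
ee_pos: [610.9, 106.1, 277.1]
ee_rot: [[-0.0, 0.858, -0.513], [-0.0, -0.513, -0.858], [-1.0, -0.0, 0.0]]
ft_force: [-0.2, -1.3, -4.0]
finger_gap: 30.5
F [-0.89 -0.67 -3.79] sem [0.14 0.23 0.13] p [610.94 106.11 277.42] gap 30.632859978881424 t 14.2 T [-0.19  0.09 -0.06]
[[ 0.    0.86 -0.51]
 [-0.   -0.51 -0.86]
 [-1.    0.    0.  ]]
```

View pics/c9.png

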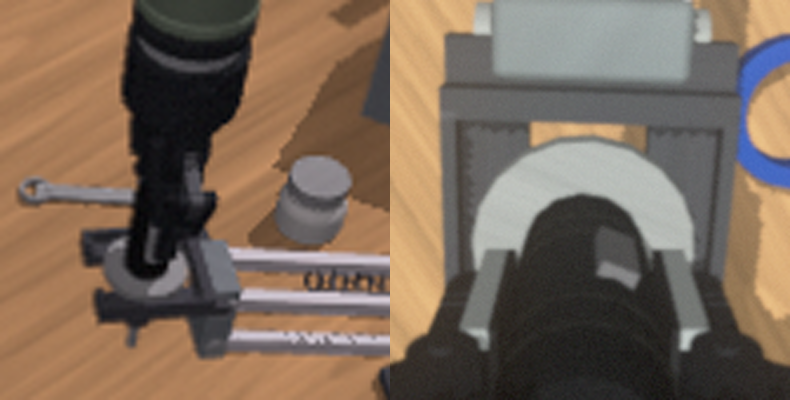

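```bash
python3 - <<'E'
import cv2
b=cv2.imread("pics/wrist9.png")[130:260,250:400];cv2.imwrite("pics/w9c.png",cv2.resize(b,None,fx=5,fy=4.6,interpolation=2))
b=cv2.imread("pics/scene9.png")[145:195,350:410];cv2.imwrite("pics/s9c.png",cv2.resize(b,None,fx=10,fy=10,interpolation=2))
E
```

```text
(no output)
```

View pics/w9c.png

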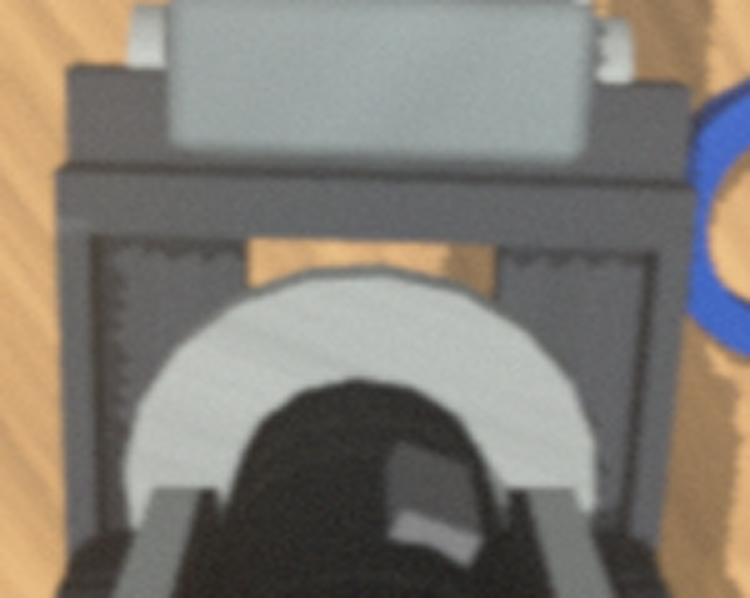

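View pics/s9c.png

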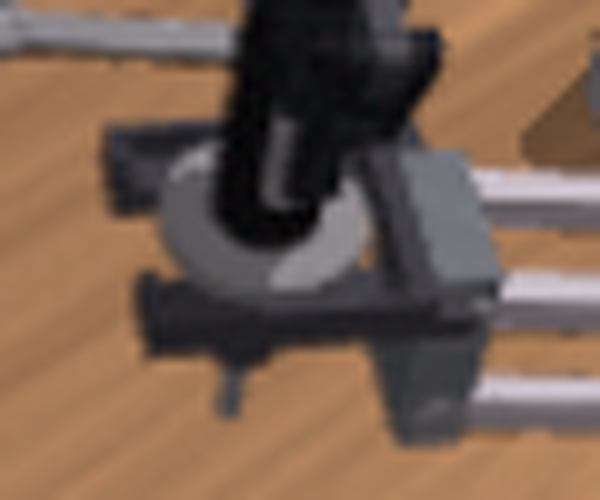

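```bash
python3 -m crank '[{"linear":[0.25,0,0.06],"dr":[0,0,0],"claw":1},{"linear":[0.25,0,0.06],"dr":[0,0,0],"claw":1},{"linear":[0.25,0,0.04],"dr":[0,0,0],"claw":1},{"linear":[0.25,0,0.03],"dr":[0,0,0],"claw":1},{"linear":[0.25,0,0.03],"dr":[0,0,0],"claw":1}]'
python3 ft.py 2
python3 -m crank '[{"linear":[0.25,0,0.03],"dr":[0,0,0],"claw":1},{"linear":[0.25,0,0.02],"dr":[0,0,0],"claw":1},{"linear":[0.25,0,0.02],"dr":[0,0,0],"claw":1},{"linear":[0.25,0,0.02],"dr":[0,0,0],"claw":1},{"linear":[0.25,0,0.02],"dr":[0,0,0],"claw":1}]'
python3 ft.py 4
```

```text
time_s: 14.82
ee_pos: [610.0, 104.6, 264.8]
ee_rot: [[0.001, 0.858, -0.513], [0.001, -0.513, -0.858], [-1.0, 0.0, -0.001]]
ft_force: [0.7, 1.5, -4.2]
finger_gap: 30.9
F [ 1.43  0.39 -4.21] sem [0.42 0.21 0.06] p [609.81 104.41 264.38] gap 30.714660918067725 t 14.925 T [ 0.21 -0.19  0.04]
[[-0.    0.86 -0.51]
 [ 0.   -0.51 -0.86]
 [-1.   -0.   -0.  ]]
time_s: 15.55
ee_pos: [609.3, 103.5, 252.2]
ee_rot: [[0.0, 0.858, -0.513], [0.0, -0.513, -0.858], [-1.0, 0.0, -0.0]]
ft_force: [0.6, 2.5, -3.5]
finger_gap: 30.4
F [ 0.76  2.03 -3.43] sem [0.3  0.16 0.28] p [609.16 103.37 252.04] gap 30.346463018779925 t 15.75 T [ 0.29 -0.08  0.06]
[[-0.    0.86 -0.51]
 [ 0.   -0.51 -0.86]
 [-1.   -0.   -0.  ]]
```

```bash
python3 -m crank '[{"linear":[0.25,0,-0.01],"dr":[0,0,0],"claw":1},{"linear":[0.25,0,-0.01],"dr":[0,0,0],"claw":1},{"linear":[0.25,0,-0.01],"dr":[0,0,0],"claw":1},{"linear":[0.25,0,0],"dr":[0,0,0],"claw":1},{"linear":[0.25,0,0],"dr":[0,0,0],"claw":1}]'
python3 ft.py 2
python3 -m crank '[{"linear":[0.25,0,0],"dr":[0,0,0],"claw":1},{"linear":[0.25,0,0],"dr":[0,0,0],"claw":1},{"linear":[0.25,0,0],"dr":[0,0,0],"claw":1},{"linear":[0.25,0,-0.01],"dr":[0,0,0],"claw":1},{"linear":[0.25,0,-0.01],"dr":[0,0,0],"claw":1}]'
python3 - <<'E'
from h import *
C={}
for n in ["scene","wrist"]:
    C[n]=vision.capture(n);save(C[n],n+"10")
a=C["scene"]["color"][120:220,340:450,::-1];a=cv2.resize(a,None,fx=4,fy=4,interpolation=2)
b=C["wrist"]["color"][130:300,240:410,::-1];b=cv2.resize(b,(400,400),interpolation=2)
im=np.hstack([a[:400,:390],b]);cv2.imwrite("pics/c10.png",im)
E
python3 ft.py 3
```

```text
time_s: 16.38
ee_pos: [609.1, 103.2, 239.5]
ee_rot: [[-0.001, 0.858, -0.513], [-0.001, -0.513, -0.858], [-1.0, -0.0, 0.001]]
ft_force: [-2.0, -0.8, -2.1]
finger_gap: 30.6
F [-1.67 -0.14 -2.78] sem [0.05 0.07 0.2 ] p [609.1  103.21 239.2 ] gap 30.76552160787257 t 16.475 T [-0.23  0.29  0.05]
[[-0.    0.86 -0.51]
 [-0.   -0.51 -0.86]
 [-1.   -0.    0.  ]]
time_s: 17.1
ee_pos: [609.5, 103.6, 227.1]
ee_rot: [[-0.0, 0.858, -0.513], [-0.0, -0.513, -0.858], [-1.0, 0.0, 0.0]]
ft_force: [-2.5, -1.9, -1.7]
finger_gap: 30.8
F [-2.59 -2.81 -1.66] sem [0.13 0.17 0.27] p [609.5  103.64 227.27] gap 30.68402392560728 t 17.35 T [-0.39  0.27 -0.07]
[[ 0.    0.86 -0.51]
 [-0.   -0.51 -0.86]
 [-1.    0.    0.  ]]
```

View pics/c10.png

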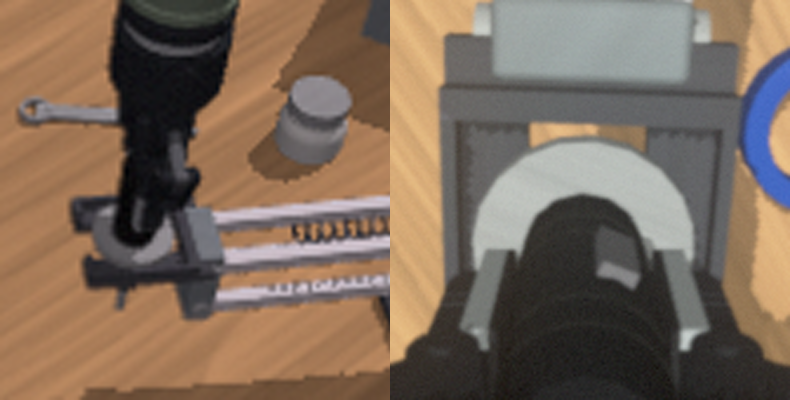

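```bash
python3 -m crank '[{"linear":[0.25,0,0.02],"dr":[0,0,0],"claw":1},{"linear":[0.25,0,0],"dr":[0,0,0],"claw":1},{"linear":[0.25,0,0],"dr":[0,0,0],"claw":1},{"linear":[0.25,0,0],"dr":[0,0,0],"claw":1},{"linear":[0.25,0,-0.02],"dr":[0,0,0],"claw":1}]'
python3 ft.py 4
python3 -m crank '[{"linear":[0.25,0,-0.025],"dr":[0,0,0],"claw":1},{"linear":[0.25,0,-0.025],"dr":[0,0,0],"claw":1},{"linear":[0.2,0,-0.025],"dr":[0,0,0],"claw":1},{"linear":[0.1,0,-0.015],"dr":[0,0,0],"claw":1},{"linear":[0,0,0],"dr":[0,0,0],"claw":1}]'
python3 ft.py 10
```

```text
time_s: 17.98
ee_pos: [609.9, 104.2, 214.9]
ee_rot: [[0.001, 0.858, -0.513], [0.001, -0.513, -0.858], [-1.0, 0.001, -0.001]]
ft_force: [-0.3, 1.3, -0.2]
finger_gap: 30.6
F [ 0.25  0.92 -0.32] sem [0.26 0.13 0.39] p [609.89 104.16 214.81] gap 30.621989774549863 t 18.175 T [ 0.17 -0.17  0.01]
[[ 0.    0.86 -0.51]
 [ 0.   -0.51 -0.86]
 [-1.    0.   -0.  ]]
time_s: 18.8
ee_pos: [610.2, 104.7, 206.9]
ee_rot: [[0.001, 0.858, -0.513], [0.0, -0.513, -0.858], [-1.0, 0.001, -0.001]]
ft_force: [1.5, 2.2, 0.9]
finger_gap: 30.5
F [1.97 2.89 0.24] sem [0.15 0.17 0.18] p [610.19 104.68 207.01] gap 30.593172639464665 t 19.3 T [ 0.54 -0.56  0.05]
[[ 0.    0.86 -0.51]
 [ 0.   -0.51 -0.86]
 [-1.    0.   -0.  ]]
```

```bash
python3 -m crank '[{"linear":[0,0,-0.03],"dr":[0,0,0],"claw":1},{"linear":[0,0,-0.03],"dr":[0,0,0],"claw":1},{"linear":[0,0,0],"dr":[0,0,0],"claw":1},{"linear":[0,0,0],"dr":[0,0,0],"claw":1}]'
python3 ft.py 10
```

```text
time_s: 19.8
ee_pos: [610.2, 104.8, 206.7]
ee_rot: [[-0.0, 0.858, -0.513], [-0.0, -0.513, -0.858], [-1.0, 0.0, 0.0]]
ft_force: [1.9, 2.1, 0.1]
finger_gap: 30.4
F [ 2.04  1.09 -0.36] sem [0.12 0.18 0.11] p [610.24 104.83 206.75] gap 30.84073342410828 t 20.3 T [ 0.06 -0.48  0.03]
[[-0.    0.86 -0.51]
 [-0.   -0.51 -0.86]
 [-1.    0.    0.  ]]
```

```bash
python3 -m crank '[{"linear":[0,0.02,-0.04],"dr":[0,0,0],"claw":1},{"linear":[0.15,0,-0.02],"dr":[0,0,0],"claw":1},{"linear":[0.15,0,-0.02],"dr":[0,0,0],"claw":1},{"linear":[0.1,0,-0.02],"dr":[0,0,0],"claw":1},{"linear":[0,0,0],"dr":[0,0,0],"claw":1}]'
python3 ft.py 16
```

```text
time_s: 20.92
ee_pos: [610.7, 105.5, 202.5]
ee_rot: [[-0.001, 0.858, -0.513], [-0.001, -0.513, -0.858], [-1.0, -0.0, 0.001]]
ft_force: [-0.1, -2.2, 0.3]
finger_gap: 30.4
F [-0.6  -2.55 -0.27] sem [0.11 0.17 0.12] p [610.7  105.55 202.65] gap 30.88149266610974 t 21.725 T [-0.67  0.03 -0.05]
[[-0.    0.86 -0.51]
 [-0.   -0.51 -0.86]
 [-1.   -0.    0.  ]]
```

```bash
python3 -m crank '[{"linear":[0,0.01,0.03],"dr":[0,0,0],"claw":1},{"linear":[0,0,0],"dr":[0,0,0],"claw":1},{"linear":[0,0,0],"dr":[0,0,0],"claw":1}]'
python3 ft.py 16
```

```text
time_s: 22.1
ee_pos: [610.7, 105.5, 202.7]
ee_rot: [[-0.0, 0.858, -0.513], [0.0, -0.513, -0.858], [-1.0, -0.0, 0.0]]
ft_force: [-1.8, -3.0, -0.2]
finger_gap: 30.5
F [-1.57 -2.67 -0.25] sem [0.12 0.08 0.13] p [610.74 105.55 202.72] gap 30.43011291068197 t 22.9 T [-0.52  0.22 -0.07]
[[-0.    0.86 -0.51]
 [ 0.   -0.51 -0.86]
 [-1.   -0.    0.  ]]
```

```bash
python3 -m crank '[{"linear":[0,0,0.05],"dr":[0,0,0],"claw":1},{"linear":[0,0,0],"dr":[0,0,0],"claw":1},{"linear":[0,0,0],"dr":[0,0,0],"claw":1}]'
python3 ft.py 12
```

```text
time_s: 23.28
ee_pos: [610.7, 105.4, 202.9]
ee_rot: [[0.0, 0.858, -0.513], [0.001, -0.513, -0.858], [-1.0, -0.0, -0.001]]
ft_force: [-1.2, -1.4, -0.5]
finger_gap: 30.4
F [-1.28 -0.35  0.  ] sem [0.18 0.21 0.12] p [610.68 105.34 202.86] gap 30.649391673907214 t 23.875 T [ 0.    0.14 -0.02]
[[ 0.    0.86 -0.51]
 [ 0.   -0.51 -0.86]
 [-1.   -0.   -0.  ]]
```

```bash
python3 -m crank '[{"linear":[-0.1,0,0.02],"dr":[0,0,0],"claw":1},{"linear":[-0.1,-0.01,0.02],"dr":[0,0,0],"claw":1},{"linear":[0,0,0],"dr":[0,0,0],"claw":1},{"linear":[0,0,0],"dr":[0,0,0],"claw":1},{"linear":[0,0,0],"dr":[0,0,0],"claw":1}]' 20
python3 ft.py 14
```

```text
time_s: 24.5
ee_pos: [610.5, 105.0, 204.9]
ee_rot: [[0.001, 0.858, -0.513], [0.0, -0.513, -0.858], [-1.0, 0.0, -0.001]]
ft_force: [0.2, 2.0, 0.4]
finger_gap: 30.8
F [0.13 2.23 0.16] sem [0.16 0.18 0.11] p [610.44 104.96 204.87] gap 30.71603353320151 t 25.2 T [ 0.47 -0.15  0.03]
[[ 0.    0.86 -0.51]
 [ 0.   -0.51 -0.86]
 [-1.    0.   -0.  ]]
```

```bash
python3 -m crank '[{"linear":[0,0,-0.03],"dr":[0,0,0],"claw":1},{"linear":[0,0,0],"dr":[0,0,0],"claw":1}]'
python3 ft.py 8
python3 -m crank '[{"linear":[0,0,0],"dr":[0,0,0],"claw":0.63},{"linear":[0,0,0],"dr":[0,0,0],"claw":0.62},{"linear":[0,0,0],"dr":[0,0,0],"claw":0.61},{"linear":[0,0,0],"dr":[0,0,0],"claw":0.6}]'
python3 ft.py 4
```

```text
time_s: 25.45
ee_pos: [610.5, 105.0, 204.8]
ee_rot: [[-0.0, 0.858, -0.513], [-0.0, -0.513, -0.858], [-1.0, 0.0, 0.0]]
ft_force: [0.3, 2.3, -0.1]
finger_gap: 30.6
F [0.25 2.5  0.17] sem [0.24 0.12 0.14] p [610.46 104.98 204.77] gap 30.334914729784465 t 25.85 T [ 0.36 -0.19  0.03]
[[ 0.    0.86 -0.51]
 [-0.   -0.51 -0.86]
 [-1.    0.    0.  ]]
time_s: 26.35
ee_pos: [610.5, 104.6, 204.8]
ee_rot: [[-0.0, 0.858, -0.513], [-0.001, -0.513, -0.858], [-1.0, 0.0, 0.001]]
ft_force: [-0.2, 0.2, 0.1]
finger_gap: 34.2
F [ 0.12 -0.07 -0.07] sem [0.41 0.19 0.33] p [610.49 104.78 204.79] gap 33.93990269721302 t 26.55 T [-0.01  0.01 -0.02]
[[ 0.    0.86 -0.51]
 [-0.   -0.51 -0.86]
 [-1.    0.    0.  ]]
```

```bash
python3 -m crank '[{"linear":[0,0,0],"dr":[0,0,0],"claw":0.45},{"linear":[0,0,0],"dr":[0,0,0],"claw":0.3},{"linear":[0,0,0],"dr":[0,0,0],"claw":0.2},{"linear":[0,0,0],"dr":[0,0,0],"claw":0.2}]'
python3 - <<'E'
from h import *
C={}
for n in ["scene","wrist"]:
    C[n]=vision.capture(n);save(C[n],n+"11")
a=C["scene"]["color"][120:220,340:450,::-1];a=cv2.resize(a,None,fx=4,fy=4,interpolation=2)
b=C["wrist"]["color"][130:330,220:420,::-1];b=cv2.resize(b,(400,400),interpolation=2)
im=np.hstack([a[:400,:390],b]);cv2.imwrite("pics/c11.png",im)
E
python3 go.py
```

```text
time_s: 27.05
ee_pos: [610.5, 105.1, 204.8]
ee_rot: [[0.0, 0.858, -0.513], [0.0, -0.513, -0.858], [-1.0, 0.0, -0.0]]
ft_force: [-0.2, 0.5, -0.0]
finger_gap: 68.0
t 27.15 p [610.46 105.06 204.8 ] F [0.53 0.33 0.6 ] gap 68.50661891725807 az y -30.878859534660414 x [-0.  0. -1.]
```

View pics/c11.png

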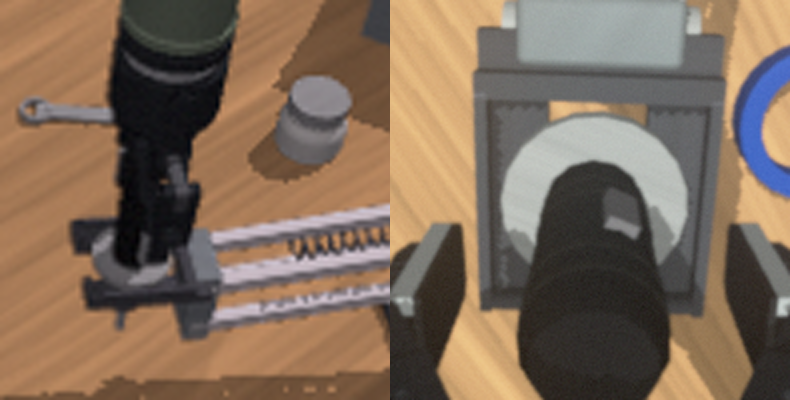

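The driver sits inside the lips and is released. I'll withdraw straight up.

```bash
python3 -m crank '[{"linear":[-0.5,0,0],"dr":[0,0,0],"claw":0.2},{"linear":[-1.5,0,0],"dr":[0,0,0],"claw":0.2},{"linear":[-3,0,0],"dr":[0,0,0],"claw":0.2},{"linear":[-4,0,0],"dr":[0,0,0],"claw":0.2},{"linear":[-4,0,0],"dr":[0,0,0],"claw":0.2}]'
python3 -m crank '[{"linear":[-3,0,2],"dr":[0,0,0],"claw":0.2},{"linear":[-1,0,4],"dr":[0,0,0],"claw":0.2},{"linear":[0,0,2],"dr":[0,0,0],"claw":0.2},{"linear":[0,0,0],"dr":[0,0,0],"claw":0.2},{"linear":[0,0,0],"dr":[0,0,0],"claw":0.2}]'
python3 - <<'E'
from h import *
import pickle
C={}
for n in ["scene","wrist","top"]:
    C[n]=vision.capture(n);save(C[n],n+"12")
pickle.dump(C,open("c12.pkl","wb"))
a=C["scene"]["color"][100:230,320:490,::-1];a=cv2.resize(a,None,fx=3,fy=3,interpolation=2)
b=C["wrist"]["color"][20:220,230:430,::-1];b=cv2.resize(b,(390,390),interpolation=2)
im=np.hstack([a[:390,:400],b]);cv2.imwrite("pics/c12.png",im)
E
sleep 0; python3 -m crank '[{"linear":[0,0,0],"dr":[0,0,0],"claw":0.2},{"linear":[0,0,0],"dr":[0,0,0],"claw":0.2},{"linear":[0,0,0],"dr":[0,0,0],"claw":0.2},{"linear":[0,0,0],"dr":[0,0,0],"claw":0.2}]'
python3 - <<'E'
from h import *
import pickle
C=pickle.load(open("c12.pkl","rb"))
for n in ["scene","wrist"]:
    c=vision.capture(n); d=np.abs(c["color"].astype(int)-C[n]["color"]).max(2); print(n,(d>40).sum())
E
```

```text
time_s: 27.78
ee_pos: [610.5, 105.0, 337.4]
ee_rot: [[0.002, 0.858, -0.513], [0.0, -0.513, -0.858], [-1.0, 0.001, -0.001]]
ft_force: [0.3, -0.0, 0.2]
finger_gap: 68.6
time_s: 28.4
ee_pos: [569.4, 37.0, 373.9]
ee_rot: [[-0.001, 0.858, -0.513], [0.001, -0.513, -0.858], [-1.0, -0.002, -0.0]]
ft_force: [-0.3, 0.2, -0.4]
finger_gap: 68.0
time_s: 29.05
ee_pos: [569.4, 36.4, 374.8]
ee_rot: [[0.0, 0.858, -0.513], [0.0, -0.513, -0.858], [-1.0, 0.0, -0.0]]
ft_force: [-0.4, -0.4, -0.7]
finger_gap: 68.2
scene 32
wrist 1290
```

View pics/c12.png

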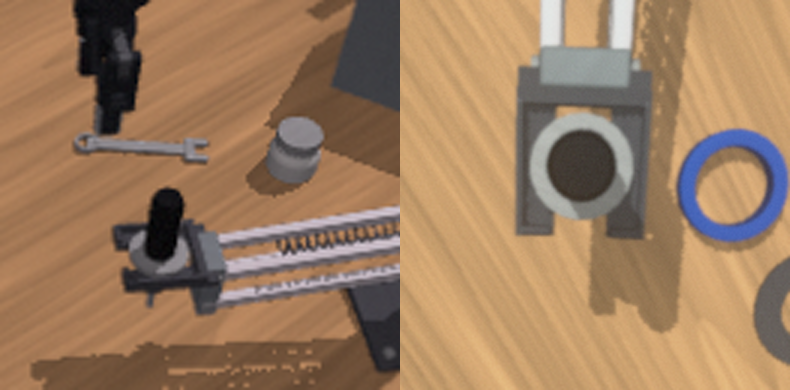

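View pics/top12.png

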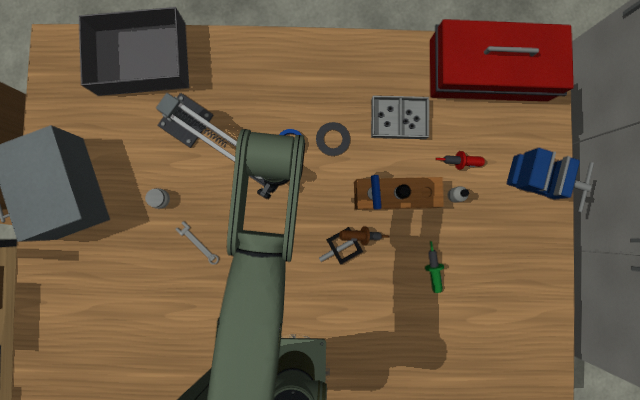

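```bash
python3 -m crank '[{"linear":[0,0,0],"dr":[0,0,0],"claw":0.2},{"linear":[0,0,0],"dr":[0,0,0],"claw":0.2},{"linear":[0,0,0],"dr":[0,0,0],"claw":0.2},{"linear":[0,0,0],"dr":[0,0,0],"claw":0.2},{"linear":[0,0,0],"dr":[0,0,0],"claw":0.2}]' >/dev/null
python3 - <<'E'
from h import *
a=vision.capture("wrist")["color"].astype(int)
for i in range(4): b=vision.capture("wrist")["color"].astype(int); d=np.abs(a-b).max(2)[20:220,230:430];print((d>40).sum())
print(sensors.get_state()["time_s"]);print(ctrl.sign_off())
E
```

```text
0
0
0
0
30.025
the job is handed in; nothing more can be done
None
```

The power driver now hangs by its collar in the swing arm's fork, released, and I handed the job in at 30.0 s.

**What I did**
- I took the black wide-collared driver from the rack's end hole and lifted it clear. It weighed about 6.1 N, or roughly 0.62 kg.
- I lowered it into the fork from above, then eased it down about 20 mm/s until the wrist's vertical force read near zero. By then the arm had sunk about 84 mm, or 0.33 rad.
- I cut the grip to 20 N, opened the fingers in small steps and withdrew straight up.

**Last checks**
- **Seating:** the pictures show the collar inside the lips, about 1–1.5 mm to one side, with the driver upright.
- **Stillness:** four wrist pictures in a row over the fork showed no change just before hand-in.
- **Robot:** the gripper was well clear of everything.
- **Other things:** the ones I could see in the last top view look in place by eye; I did not measure them. The robot hid most of the tape there.

**What disagreed**
- **Early contact:** the first force reading, about 2.3 N at roughly 12 mm of sink, was higher than the spring law predicts. It matched later, about 4.4 N at 61 mm.
- **Sideways force:** up to about 4 N built up between the driver and the fork while lowering. I mostly eased it off, but about 2.5 N remained until the fingers opened.
- **Camera heights:** fits from the wrist pictures read about 3–8 mm low, so I used only relative positions from them.
- **Look-alikes:** the brown, green and red ones had fallen over by themselves before I gripped anything. The brown one now rests on the pedal.

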